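# Clear and pop the push-release lid of the kit station

## Task

With the fingertips only, slide the servo bracket off the wide lid of the kit station to the left, onto the bare deck beside it, so that it stands flat and fully clear of the lid; then press the wide lid in near its front edge until the catch lets go and draw back, so that the spring raises the lid ajar by itself. Never lift or tip the bracket, do not open the lid while the bracket is on it and do not raise the lid by hand; leave the narrow lid shut and the other parts where they are.

Things in the scene. Friction and masses are not known exactly. Their poses are not given: they have to be found in the camera images.
- station: Fixed kit station: grey hollow box 240 mm deep (x), 440 wide (y), flat deck 80 mm above the counter. Origin: centre of its underside; x front to back (away from the robot), y to its left, z up. In mm: wide aluminium lid x -99..39, y -74..64; narrow lid same x, y -185..-105; lid tops 3 mm proud of the deck (z 83). Small parts stand on the strip behind (x 42..120).
- bare_deck (a point): Middle of the bare deck left of the wide lid, on its surface: station x -30, y 140, z 80 mm. Bare deck: y 67..214, x -120..42 mm; a lip 8 mm high closes it at y 214..220 mm.
- bracket: Slate-grey plastic servo bracket, a U channel: base plate 48 mm (its x) by 44 mm (its y), 4 mm thick, with two upright side walls 36 mm high, 4 mm thick and 48 mm long along its -y and +y edges. About 50 g. Origin: centre of its underside, z up. It starts standing on the wide lid, turned up to 0.5 rad from the station's axes.
- lid_wide (a joint): Angle (rad) of the wide lid, 138 x 138 mm, 8 mm thick, hinged along its back edge: 0 shut, positive = front edge raised. Push-to-open: the catch lets go at about -0.025 (3 mm down at the press point, about 4 N); stop at -0.055 (6 mm down there). Once the finger withdraws a spring raises it to about 0.36, front edge some 50 mm up.
- lid_wide_press (a point): Where to press the wide lid: a thin dark ring (22 mm) on its upper face, midway along its width and 29 mm behind its front edge (moves with the lid; on the shut lid station x = -70, y = -5, z = 83 mm).
- lid_narrow (a joint): Hinge of the narrow lid (138 mm deep, 80 mm wide) right of the wide one, with the same kind of push-to-open catch. 0 = shut, positive = open, rad. To stay shut.
- canister: Screw-top canister of amber plastic, diameter 68 mm, 104 mm tall, black lid, standing on the counter left of the station. Origin: centre of its underside.
- tilt_sensor: Chrome tilt sensor, upright cylinder of diameter 24 mm, 36 mm tall, on the deck's back strip. Origin: centre of its underside.
- knob_set: Three white ceramic potentiometer knobs in a row on a black base 28 by 84 mm (long along y), 22 mm tall, on the deck's back strip. Origin: centre of its underside.
- rail: Rust-red aluminium chassis rail, U channel 200 mm (its x) by 26 mm, 22 mm tall, lying on the counter right of the station. Origin: centre of its underside.
- wheel: Black rubber wheel lying flat on the counter right of the station, diameter 66 mm, 26 mm tall. Origin: centre of its underside.
- driver: Screwdriver 170 mm long lying along its x on the counter left of the station. Origin: on its underside near the middle.

How it is judged:
On the way, in this order (a step that is already met when the one before it is completed fails the run):
1. the bracket stands flat on the bare deck, clear of the still shut wide lid (y of bracket in the frame of station above 0.084 m and z of bracket in the frame of station between 0.0785 and 0.0815 m and angle between bracket's own z axis and vertical below 0.03 rad and value of joint lid_wide between -0.03 and 0.03 rad), for 0.2 s.
2. the wide lid is pressed in (value of joint lid_wide below -0.015 rad).
3. the wide lid springs ajar (value of joint lid_wide between 0.25 and 0.48 rad), for 0.2 s.
At the end, for the whole second after the job is handed in: The wide lid rests ajar (0.25 to 0.48 rad). The bracket is at rest flat on the deck left of it (within 1.5 mm of the deck, tilt under 0.03 rad, its middle 20 mm or more past the lid's left edge). The narrow lid is shut; the six other parts are within 20 mm of their starts (all of step 3 and y of bracket in the frame of station above 0.084 m and z of bracket in the frame of station between 0.0785 and 0.0815 m and angle between bracket's own z axis and vertical below 0.03 rad and velocity of joint lid_wide between -0.1 and 0.1 rad/s and linear speed of bracket below 0.02 m/s and value of joint lid_narrow between -0.03 and 0.03 rad and distance of each of canister, tilt_sensor, knob_set, rail, wheel, driver from where it was at the start of the episode below 0.02 m); the robot touches nothing.
It fails at once if the bracket is lifted (15 mm above the lid) or tipped (0.5 rad) (z of bracket in the frame of station above 0.098 m or angle between bracket's own z axis and vertical above 0.5 rad).
It fails at once if the wide lid opens before the bracket is off it (value of joint lid_wide above 0.06 rad and y of bracket in the frame of station below 0.084 m).
It fails at once if the wide lid is forced up past its ajar position (value of joint lid_wide above 0.6 rad).
It fails at once if the narrow lid opens (value of joint lid_narrow above 0.05 rad).
It fails at once if one of the amber canister, tilt sensor, knob set, chassis rail, wheel and screwdriver is moved more than 20 mm (distance of any of canister, tilt_sensor, knob_set, rail, wheel, driver from where it was at the start of the episode above 0.02 m).
It also fails if it takes over 43 s, if anything falls off the work surface, if the arm or the gripper's body presses on something with over 40 N, if the wrist force passes 120 N, or if a joint passes its speed limit or range.

## Robot

A 6-joint arm with a two-finger parallel gripper is mounted at the origin on the work surface. World frame = base frame: x ahead of the robot, y to its left, z up, the work surface at z = 0. Lengths are in m, angles in rad, forces in N, time in s.
With the tool pointing down it reaches from about 0.4 to 0.925 m from the base axis. Payload 3.4 kg.
Tool frame: the origin (TCP) lies at the very end of the fingers, on their centre line; the grasp point (between the pads) lies 19 mm behind it; z points along the fingers, y is the direction in which the jaws open and shut (so a half turn about z gives the same grasp; the last joint's range is limited). The gripper opens to 85 mm and grips with 20 to 120 N. Pads are 22 mm wide; open, the fingers measure 114 mm over their backs; the gripper's body (76 mm by 85 mm) begins 54 mm behind the grasp point. The pads swing forward as they close: fully open they stand 13 mm farther back than shut.
Start: joints at [-1.288, 0.307, 1.506, -0, 1.328, -0.073], TCP at [0.2, -0.539, 0.231] pointing down, gripper open.
Joint ranges: [-3.12, 3.12], [-1.05, 2.28], [0.14, 2.33], [-1.42, 4.57], [0.1, 2.73], [-2.68, 2.68]. Speed limits (rad/s): [2.57, 2.57, 3.14, 3.14, 3.14, 3.14].

## Interface

Orientations are given as a unit quaternion [x, y, z, w].
In Python, from plant import r gives the robot as it stands. The module is installed in compiled form; this text tells all that it offers.
- The arm moves only by the tool arm_command, never from a script. Its arguments are lists of equal length, an entry for each row: "offset": the shift along the tool's x, y, z in mm, a list of three; "twist": the turn, a rotation vector about the tool's x, y, z in rad, a list of three; "fingers": the finger opening in mm, from 0 to 85.4. In form: {"offset": [[x, y, z], ...], "twist": [[rx, ry, rz], ...], "fingers": [fingers, ...]}. A call has 1 to 12 rows; each row shifts and turns the pose as measured when the row begins, along the tool's axes as they then stand; what a row does not reach is not made up. A row lasts 1/12 s, in which the tool goes at most 41.7 mm and 7.16 degrees, less where a joint would pass 70% of its speed; a pose out of reach is approached as far as the arm can. A call is refused whole if a number of a shift passes 41.7 or a number of a turn 0.125, either way. A call with a gripper value outside its range is refused whole. The fingers move at their own pace and stop on an object; the grip force is fixed at half the most. Time passes only in rows, so rows that do not move let the fingers close. It gives the time, the measured TCP pose, the force and the opening at its end, in the units of the state.
- r.state(): the state, without advancing time (a new reading comes with each control period).
- r.snapshot(name): name is "side" or "top" or "wrist"; returns (picture, depth): 384x512x3 uint8, red, green, blue; 384x512 float32, m along the optical axis (not along the pixel's ray), 0 where there is no reading.
- r.calibration(name): a dict with "camera_matrix" (3x3 intrinsics, pixels), "T" (4x4, takes a point from camera to world coordinates); the wrist camera has in their place "tool_from_camera" (4x4, takes a point from camera to tool coordinates, whose origin is the TCP and whose axes are the flange's). Camera axes: x right, y down, z forward; pixel columns grow to the right and rows downward; lengths in m; the calibration is good to about 2 mm. A picture is of the moment at which its call begins: read the wrist's pose just before it. calibration takes no time and is no camera call.
- r.sign_off(): hands the job in, once; it reports no verdict.
The state is a dict: "t": time; "joint_positions": joint angles; "joint_velocities": joint speeds; "tau": joint torques, N m; "eef_pos": TCP position; "orientation": TCP orientation; "ft_force": force on the tool from outside, world axes, zero at the start; "torque": the same for the moment, N m; "width": opening from 0.0 (shut) to 1.0 (fully open).
Only numpy, scipy, OpenCV 4.12 (cv2) and the standard library are available. Lean on these libraries where they do the work, as an engineer would, in place of code of your own. Each camera call takes 0.05 s, during which the arm holds its last target. There are 200 camera calls.

## Working session

There is one attempt and no reset: what is moved stays moved. The work goes in short steps, Python scripts to look and compute and a tool call to move; the robot and the scene stay as the last step left them, time stands still between calls to the robot, and variables do not carry over. Pictures are saved under pics/ and viewed, about 8 in all and at most 12, crops included, and the job is handed in when it is done.

Besides the shell and the picture viewer there is one more tool, called after "Request:" as name(argument=value, ...) on one line, values as JSON. arm_command: Moves the arm, as the interface text tells. Its arguments: {"type":"object","properties":{"offset":{"type":"array","items":{"type":"array","items":{"type":"number"}}},"twist":{"type":"array","items":{"type":"array","items":{"type":"number"}}},"fingers":{"type":"array","items":{"type":"number"}}},"required":["offset","twist","fingers"]}

```bash
mkdir -p pics
cat > h.py <<'E'
from plant import r
import numpy as np, cv2
from scipy.spatial.transform import Rotation as R
def cloud(name):
    s=r.state(); p,d=r.snapshot(name); c=r.calibration(name); K=np.array(c["camera_matrix"])
    if name=="wrist":
        T=np.eye(4);T[:3,:3]=R.from_quat(s["orientation"]).as_matrix();T[:3,3]=s["eef_pos"];T=T@np.array(c["tool_from_camera"])
    else: T=np.array(c["T"])
    v,u=np.mgrid[:d.shape[0],:d.shape[1]]
    P=np.stack([(u-K[0,2])/K[0,0]*d,(v-K[1,2])/K[1,1]*d,d],-1)@T[:3,:3].T+T[:3,3]
    P[d==0]=np.nan
    return p,d,P,K,T
def save(n,p): cv2.imwrite("pics/"+n+".png",p[...,::-1])
E
python3 - <<'E'
from h import *
print(r.state())
for n in("top","side"):
    p,d,P,K,T=cloud(n); save(n+"0",p); np.savez(n+"0.npz",p=p,P=P); print(n,T[:3,3].round(3),T[:3,2].round(2),K[0,0])
a=np.hstack([cv2.imread("pics/top0.png")]);
E
```

```text
{'t': 0.0, 'joint_positions': array([-1.28852501e+00,  3.07552220e-01,  1.50770598e+00,  2.85759376e-05,
        1.32841397e+00, -7.35090216e-02]), 'joint_velocities': array([ 0.00088345, -0.00113175, -0.00174591,  0.00094041,  0.00055215,
        0.0011852 ]), 'tau': array([ 1.26696941e-04, -4.57554138e+01, -2.51912749e+01, -9.45296415e-05,
        1.34688322e-02,  6.47755300e-06]), 'eef_pos': array([ 0.20006518, -0.53830167,  0.23038067]), 'orientation': array([ 9.84219302e-01,  1.76949947e-01, -9.45424382e-05, -1.03553934e-03]), 'ft_force': array([-0.36059952, -0.10875005, -0.09351978]), 'torque': array([-0.02992315,  0.02153678,  0.01058384]), 'width': 1.0045806498447567}
top [0.374 0.05  1.21 ] [ 0.16  0.01 -0.99] 377.59574059127704
side [0.35  0.934 1.081] [ 0.15 -0.65 -0.75] 496.0680971759224
```

View pics/top0.png

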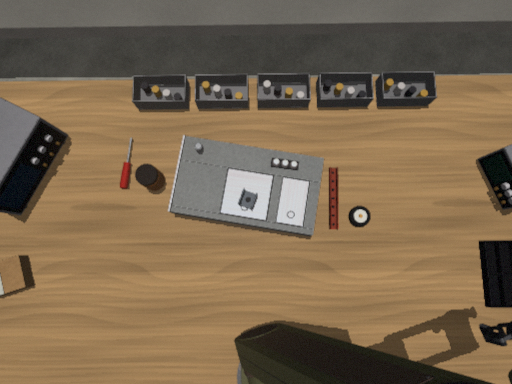

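View pics/side0.png

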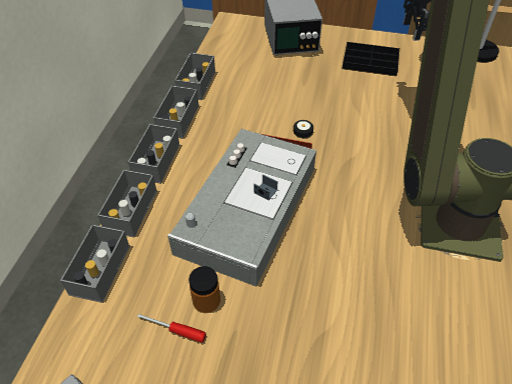

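The top view shows the station around (246,187), turned slightly, with the bracket at (247,199) on the wide lid. The canister is at (149,176) on the left. Next I'll measure the station and the bracket.

Run:
```python
from h import *
def rect(q):
    c,s,a=cv2.minAreaRect((q*1000).astype(np.float32)); return np.round(c,1),np.round(s,1),round(a,2)
for n in("top0","side0"):
    f=np.load(n+".npz");P=f["P"];p=f["p"].astype(int)
    roi=(P[...,0]>.35)&(P[...,0]<.85)&(P[...,1]>-.3)&(P[...,1]<.4)
    m=(roi&(P[...,2]>.07)&(P[...,2]<.094)).astype(np.uint8)
    m=cv2.morphologyEx(m,cv2.MORPH_OPEN,np.ones((3,3)))
    k,l,st,_=cv2.connectedComponentsWithStats(m); i=1+st[1:,4].argmax()
    D=P[l==i]; print(n,"deck",rect(D[:,:2]),np.median(D[:,2]))
    bright=(l==i)&(p.min(-1)>185)
    k2,l2,st2,_=cv2.connectedComponentsWithStats(bright.astype(np.uint8))
    for j in range(1,k2):
        if st2[j,4]>150: Q=P[l2==j]; print(" lid",st2[j,4],rect(Q[:,:2]),np.median(Q[:,2]).round(4))
    c=np.nanmedian(D,0)
    t=roi&(P[...,2]>.094)&(P[...,2]<.14)
    k3,l3,st3,_=cv2.connectedComponentsWithStats(t.astype(np.uint8))
    for j in range(1,k3):
        if st3[j,4]>8: Q=P[l3==j]; print(" tall",st3[j,:],rect(Q[:,:2]),Q[:,2].max().round(4))
p=cv2.imread("pics/top0.png")[160:240,200:300]; q=cv2.imread("pics/side0.png")[140:220,225:325]
cv2.imwrite("pics/c0.png",np.vstack([cv2.resize(x,None,fx=3.7,fy=3.7,interpolation=2) for x in(p,q)]))
```

```text
top0 deck (array([578.3,  79.8]), array([440.8, 241.1]), 79.96) 0.08069501476132046
 lid 1592 (array([546.3,  80.8]), array([133.7, 133.7]), 79.99) 0.0829
 lid 1069 (array([521.8, -57. ]), array([ 75.9, 133.9]), 79.69) 0.083
 tall [195 142   8   9  59] (array([689.4, 222.9]), array([21.8, 22.2]), 76.89) 0.1205
 tall [273 158   7   7  39] (array([641.7, -10.8]), array([19.2, 17.5]), 46.5) 0.1057
 tall [282 159   7   7  39] (array([638.8, -37.1]), array([18.4, 17.8]), 88.68) 0.1052
 tall [291 161   7   6  36] (array([633.5, -64.3]), array([18.5, 16.6]), 89.34) 0.1059
 tall [139 163  19  22 328] (array([608.1, 374. ]), array([65.4, 51.3]), 0.4) 0.1098
 tall [238 188   7  16  34] (array([536.3,  95. ]), array([ 4.3, 46.1]), 68.91) 0.124
 tall [251 193   7  16  31] (array([521.2,  57.7]), array([ 4.4, 45.3]), 69.53) 0.1219
side0 deck (array([577.8,  78.7]), array([446.1, 243.1]), 79.97) 0.08092012135014581
 lid 930 (array([521.9, -61.2]), array([ 88.5, 137.9]), 79.54) 0.0834
 lid 1537 (array([546.4,  78.9]), array([142.8, 137.4]), 80.73) 0.0833
 lid 189 (array([614.1, 290.1]), array([ 14. , 236.4]), 79.88) 0.088
 tall [229 143  15  20 123] (array([636.8, -37.1]), array([75.4, 20.4]), 81.51) 0.106
 tall [262 174  15  14 112] (array([521.8,  57.2]), array([11.6, 47.5]), 69.96) 0.1226
 tall [253 184  16  14 119] (array([537.2,  95.5]), array([ 9.6, 48.9]), 66.52) 0.1233
 tall [185 213  10  12  96] (array([688.8, 225.6]), array([23.2, 22.1]), 15.66) 0.1209
 tall [188 266  29  24 480] (array([606.5, 373.9]), array([51.6, 64.7]), 89.6) 0.1084
```

View pics/c0.png

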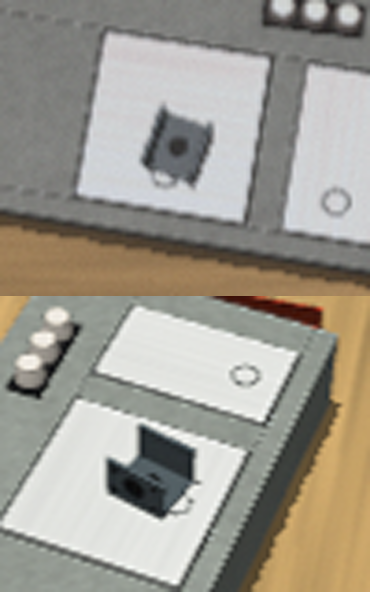

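The two views agree. The station centre is about (578, 79.5) mm with yaw -10°. The bracket centre is about (529, 76.4) mm with yaw about -21.5°, and its wall tops read z ≈ 0.122, against 0.123 expected. My plan is to push the right-hand wall along the bracket's own y with shut fingers, which give a contact line about 29 mm wide.

First I'll turn the tool so its x axis lies along the push direction (azimuth about 68.5°).

Request:
arm_command(offset=[[0,0,0],[0,0,0],[0,0,0],[0,0,0],[0,0,0],[0,0,0],[0,0,0],[36,4,0],[36,4,0],[36,4,0],[36,4,0],[36,4,0]], twist=[[0,0,-0.12],[0,0,-0.12],[0,0,-0.12],[0,0,-0.12],[0,0,-0.12],[0,0,-0.12],[0,0,-0.12],[0,0,0],[0,0,0],[0,0,0],[0,0,0],[0,0,0]], fingers=[0,0,0,0,0,0,0,0,0,0,0,0])

```text
t: 1.1
eef_pos: [0.2771, -0.3742, 0.2241]
orientation: [0.818, 0.575, 0.0, -0.005]
ft_force: [1.2, -0.5, 0.3]
width: 0.003
```

Request:
arm_command(offset=[[36,7,0],[36,7,0],[36,7,0],[36,7,0],[36,7,0],[36,7,0],[36,7,0],[36,7,0],[36,7,0],[36,7,0],[36,7,0],[20,3,0]], twist=[[0,0,0.03],[0,0,0],[0,0,0],[0,0,0],[0,0,0],[0,0,0],[0,0,0],[0,0,0],[0,0,0],[0,0,0],[0,0,0],[0,0,0]], fingers=[0,0,0,0,0,0,0,0,0,0,0,0])

```text
t: 2.1
eef_pos: [0.5088, 0.0074, 0.2238]
orientation: [0.828, 0.561, -0.0, -0.008]
ft_force: [0.4, -1.2, 0.4]
width: 0.002
```

```bash
cat >> h.py <<'E'
def go(x,y,z,az,tilt=True):
    s=r.state(); M=R.from_quat(s["orientation"]); a=np.radians(az)
    G=R.from_matrix(np.array([[np.cos(a),np.sin(a),0],[np.sin(a),-np.cos(a),0],[0,0,-1]]))
    d=np.array([x,y,z])-s["eef_pos"]*1000
    print("pos",(s["eef_pos"]*1000).round(1),"off",M.inv().apply(d).round(1),"twist",(M.inv()*G).as_rotvec().round(3),"F",np.round(s["ft_force"],1),"t",round(s["t"],2))
E
python3 - <<'E'
from h import *
go(512.5,34.6,93,68.5)
p,*_=cloud("wrist"); save("w1",p); go(512.5,34.6,93,68.5)
E
```

```text
pos [508.8   7.4 223.8] off [ 25.4  -4.9 131.1] twist [-0.014 -0.009 -0.005] F [ 0.4 -1.2  0.4] t 2.1
pos [510.3   9.6 223.8] off [ 22.5  -5.4 131.1] twist [-0.013 -0.012 -0.003] F [ 2.3  2.1 -0.1] t 2.15
```

View pics/w1.png

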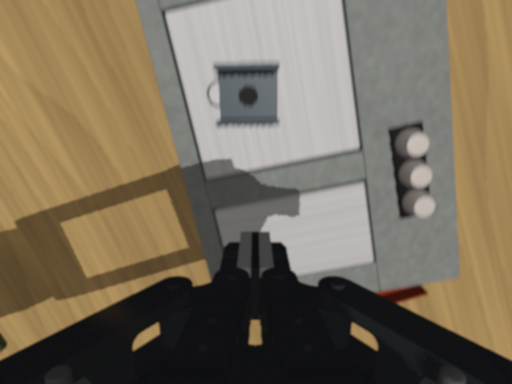

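The wrist view shows the bracket at (248,95), straight ahead and square to the shut fingers, which are at (255,245). I'll move to the start point and descend.

Request:
arm_command(offset=[[20,-5,0],[2,0,30],[0,0,30],[0,0,30],[0,0,15],[0,0,0]], twist=[[-0.013,-0.012,-0.003],[0,0,0],[0,0,0],[0,0,0],[0,0,0],[0,0,0]], fingers=[0,0,0,0,0,0])

```text
t: 2.65
eef_pos: [0.5171, 0.0362, 0.116]
orientation: [0.824, 0.566, 0.002, 0.002]
ft_force: [-0.2, -0.3, -0.8]
width: 0.003
```

Run:
```python
from h import *
p,d,P,K,T=cloud("wrist"); go(512.5,34.6,93,68.5)
m=(P[...,2]>.115)&(P[...,2]<.13)&(abs(P[...,0]-.529)<.05)&(abs(P[...,1]-.076)<.05)
Q=P[m][:,:2]
e=np.array([.930,-.366]);n=np.array([.366,.930]);o=np.array([.5125,.0346])
for lo,hi in((0,.045),(.045,.1)):
    q=Q[((Q-o)@n>lo)&((Q-o)@n<hi)]
    if len(q)>8: print(len(q),((q-o)@n*1000).mean().round(1),cv2.minAreaRect((q*1000).astype(np.float32)))
save("w2",p)
```

```text
pos [517.3  36.1 117. ] off [-3.2 -4.  24. ] twist [ 0.006 -0.001  0.007] F [-1.1 -0.3 -0.4] t 2.7
1560 21.7 ((518.7018432617188, 51.97439956665039), (18.0908203125, 47.99635314941406), 69.01325988769531)
1125 65.1 ((535.50732421875, 95.4965591430664), (4.53610897064209, 47.652523040771484), 68.88356018066406)
```

The wrist depth puts the bracket centre at (528.3, 76.9) and the push azimuth at about 69°, which agrees with the earlier measurement. I'll correct sideways and descend to 10 mm above the lid.

Request:
arm_command(offset=[[-3,-4,10],[0,0,13],[0,0,0]], twist=[[0.006,0,0],[0,0,0],[0,0,0]], fingers=[0,0,0])

```text
t: 2.95
eef_pos: [0.5138, 0.034, 0.0952]
orientation: [0.825, 0.566, 0.002, 0.001]
ft_force: [0.4, 1.3, -0.7]
width: 0.002
```

Run:
```python
from h import *
go(512,35,92,69)
```

```text
pos [513.8  34.   95.2] off [ 0.3 -2.1  3.2] twist [ 0.003 -0.002 -0.002] F [ 0.4  1.3 -0.7] t 2.95
```

Request:
arm_command(offset=[[4,-2,3],[5,0,0],[5,0,0],[5,0,0],[5,0,0],[5,0,0],[5,0,0],[5,0,0]], twist=[[0,0,0],[0,0,0],[0,0,0],[0,0,0],[0,0,0],[0,0,0],[0,0,0],[0,0,0]], fingers=[0,0,0,0,0,0,0,0])

```text
t: 3.62
eef_pos: [0.5297, 0.0736, 0.0968]
orientation: [0.825, 0.565, 0.005, 0.003]
ft_force: [-0.5, 0.7, -0.1]
width: 0.002
```

```bash
cat >> h.py <<'E'
C=np.array([.578,.0795]); ys=np.radians(-10); 
def st(q): d=np.asarray(q)-C; return np.array([np.cos(ys)*d[0]+np.sin(ys)*d[1],-np.sin(ys)*d[0]+np.cos(ys)*d[1]])*1000
E
cat > look.py <<'E'
from h import *
import sys
s=r.state(); tcp=s["eef_pos"][:2]
p,d,P,K,T=cloud(sys.argv[1]); save(sys.argv[2],p)
c=p.astype(int)
m=(P[...,2]>.083)&(P[...,2]<.13)&(c.max(-1)<110)&(c[...,2]>=c[...,0])
n=np.array([np.cos(np.radians(69)),np.sin(np.radians(69))]); e=np.array([n[1],-n[0]])
u=(P[...,:2]-tcp)@n; v=(P[...,:2]-tcp)@e
m&=(u>.008)&(u<.11)&(abs(v)<.05)&(P[...,2]>.108)
k,l,S,_=cv2.connectedComponentsWithStats(m.astype(np.uint8))
for j in range(1,k):
    if S[j,4]>10:
        Q=P[l==j]; print(S[j],"stn",st(np.median(Q[:,:2],0)).round(1),"u",np.percentile(u[l==j]*1000,[5,50,95]).round(1),"z",np.percentile(Q[:,2]*1000,[5,50,95]).round(1),cv2.minAreaRect((Q[:,:2]*1000).astype(np.float32)))
go(*(tcp*1000),92,69)
E
python3 look.py side s1
```

```text
[255 181  15  12  75] stn [-45.   -0.1] u [ 9.8 15.  17.6] z [109.4 117.9 125.2] ((533.5657348632812, 86.32090759277344), (9.794596672058105, 46.904693603515625), 68.05509948730469)
[247 191  15  11  47] stn [-39.2  41.5] u [53.  55.4 57.5] z [109.9 115.4 121.2] ((547.4708862304688, 126.3922119140625), (5.695430755615234, 43.833641052246094), 68.54342651367188)
pos [530.3  74.5  96.9] off [-1.1 -0.3  4.9] twist [ 0.01  -0.006 -0.003] F [ 1.1  1.1 -0.7] t 3.67
```

View pics/s1.png

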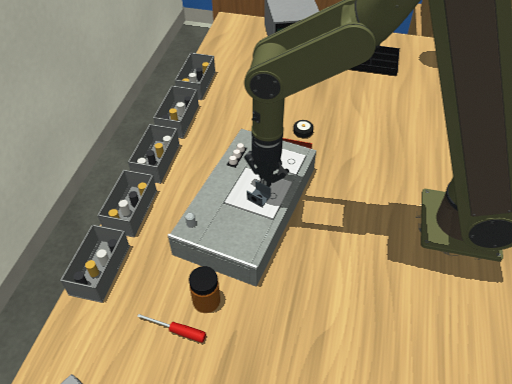

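The picture shows the bracket at (257,192), upright, still square and in contact with the fingers. Its centre is near station (-42, 21) mm. I'll keep pushing.

Request:
arm_command(offset=[[5,0,2],[5,0,2],[5,0,0],[5,0,0],[5,0,0.5],[5,0,0],[5,0,0.5],[5,0,0],[5,0,0.5],[5,0,0]], twist=[[0.01,-0.006,0],[0,0,0],[0,0,0],[0,0,0],[0,0,0],[0,0,0],[0,0,0],[0,0,0],[0,0,0],[0,0,0]], fingers=[0,0,0,0,0,0,0,0,0,0])

```text
t: 4.5
eef_pos: [0.5497, 0.1253, 0.0905]
orientation: [0.825, 0.565, -0.002, 0.0]
ft_force: [0.2, -0.8, -0.0]
width: 0.002
```

```bash
python3 look.py side s2
```

```text
[242 194  16  12  77] stn [-33.1  53.3] u [ 9.1 15.8 18.3] z [110.  117.9 127. ] ((554.0377807617188, 137.7749786376953), (10.319439888000488, 48.867557525634766), 69.0182876586914)
[233 206  16  11  38] stn [-27.7  96.6] u [54.8 57.1 58.5] z [108.8 113.6 117.4] ((568.4395141601562, 178.333984375), (4.645461559295654, 46.864295959472656), 67.62287139892578)
pos [550.4 126.3  90.6] off [-1.2 -0.3 -1.4] twist [-0.001  0.001 -0.002] F [0.8 0.3 0.2] t 4.55
```

Request:
arm_command(offset=[[5,0,0],[5,0,0],[5,0,0],[5,0,0],[5,0,0],[5,0,0],[5,0,0],[5,0,0],[5,0,0],[0,0,0]], twist=[[0,0,0],[0,0,0],[0,0,0],[0,0,0],[0,0,0],[0,0,0],[0,0,0],[0,0,0],[0,0,0],[0,0,0]], fingers=[0,0,0,0,0,0,0,0,0,0])

```text
t: 5.38
eef_pos: [0.5684, 0.1735, 0.0903]
orientation: [0.825, 0.565, -0.001, -0.0]
ft_force: [0.5, 0.3, -0.1]
width: 0.0
```

```bash
python3 look.py side s3
```

```text
[231 207  16  12  68] stn [-24.7 102.1] u [ 9.4 13.2 16.8] z [108.6 114.8 126.7] ((572.5122680664062, 185.4584503173828), (8.155946731567383, 45.07357406616211), 66.99816131591797)
[222 219  15   9  38] stn [-17.4 145.8] u [51.5 54.7 56. ] z [109.  112.2 116.7] ((586.5487060546875, 224.76141357421875), (7.111407279968262, 44.034149169921875), 74.85347747802734)
pos [568.2 173.2  90.3] off [ 0.4  0.1 -1.7] twist [-0.001  0.001 -0.002] F [-0.3  0.1 -0.3] t 5.43
```

The bracket centre is now near station (-21, 123), which is past the lid. I'll draw back, rise and head for the press point, then check with the wrist camera.

Request:
arm_command(offset=[[-15,0,0],[-25,0,-10],[-30,-5,-30],[-30,-10,-30],[-30,-10,-20],[-30,-10,0],[-15,-5,0],[0,0,0]], twist=[[0,0,0],[0,0,0],[0,0,0],[0,0,0],[0,0,0],[0,0,0],[0,0,0],[0,0,0]], fingers=[0,0,0,0,0,0,0,0])

```text
t: 6.1
eef_pos: [0.4612, 0.0151, 0.1815]
orientation: [0.824, 0.567, -0.003, 0.001]
ft_force: [0.4, 1.1, -0.0]
width: -0.002
```

```bash
python3 - <<'E'
from h import *
p,d,P,K,T=cloud("wrist"); go(508.2,86.7,120,69); save("w3",p); np.savez("w3.npz",p=p,P=P)
h=(P[...,2]>.1)&(P[...,2]<.13)&(P[...,1]>.14)&(P[...,1]<.26)&(P[...,0]>.5)&(P[...,0]<.64)
k,l,S,_=cv2.connectedComponentsWithStats(h.astype(np.uint8))
for j in range(1,k):
    if S[j,4]>30:
        Q=P[l==j]; print(S[j],st(Q[:,:2].mean(0)).round(1),np.percentile(Q[:,2]*1000,[5,50,95]).round(1),cv2.minAreaRect((Q[:,:2]*1000).astype(np.float32)))
E
python3 - <<'E'
import sys; sys.path.insert(0,'.')
from h import *
p,d,P,K,T=cloud("top"); save("/t3",p) if 0 else cv2.imwrite("pics/t3.png",cv2.resize(p[150:250,160:330,::-1],None,fx=4,fy=4,interpolation=2))
h=(P[...,2]>.1)&(P[...,2]<.13)&(P[...,1]>.14)&(P[...,1]<.26)&(P[...,0]>.5)&(P[...,0]<.64)
k,l,S,_=cv2.connectedComponentsWithStats(h.astype(np.uint8))
for j in range(1,k):
    Q=P[l==j]; print(S[j],st(Q[:,:2].mean(0)).round(1),np.percentile(Q[:,2]*1000,[5,50,95]).round(1))
E
```

```text
pos [461.9  15.9 181.3] off [83.  18.1 60.8] twist [-0.002  0.005  0.001] F [ 0.3 -0.5  0.7] t 6.15
[195 172   7  15  38] [-16.1 142.3] [102.3 114.7 118.3]
[207 176   8  16  40] [-23.4 102.9] [100.6 114.6 117.7]
```

View pics/w3.png

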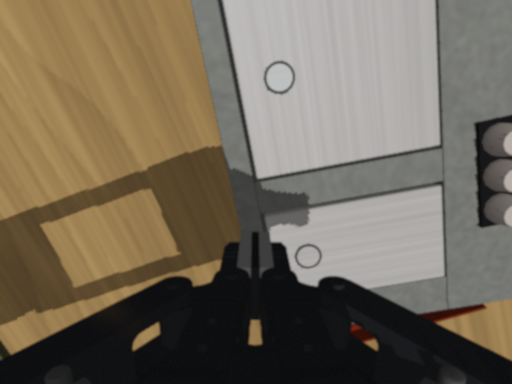

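The wrist view shows the wide lid shut and empty, with its ring at (280,77). The top depth view puts the bracket walls at station y 103 and 142, so its centre is near 122, with the tops at the expected height. Next I'll locate the ring.

Run:
```python
from h import *
f=np.load("w3.npz"); q=np.nanmedian(f["P"][70:85,272:288].reshape(-1,3),0); print((q*1000).round(1),st(q[:2]).round(1))
go(*(q[:2]*1000),100,69)
```

```text
[507.   87.1  83.9] [-71.3  -4.9]
pos [463.3  16.9 181.1] off [81.5 15.9 80.7] twist [-0.002  0.004  0.002] F [0.7 0.2 0.3] t 6.2
```

Request:
arm_command(offset=[[30,6,10],[30,6,25],[20,4,25],[2,0,15],[0,0,0]], twist=[[0,0,0],[0,0,0],[0,0,0],[0,0,0],[0,0,0]], fingers=[0,0,0,0,0])

```text
t: 6.62
eef_pos: [0.5152, 0.0922, 0.104]
orientation: [0.824, 0.566, 0.002, 0.003]
ft_force: [-1.1, 0.2, -1.1]
width: 0.0
```

Run:
```python
from h import *
go(507.5,87,83,69)
```

```text
pos [515.2  92.2 104. ] off [-7.6 -5.5 21. ] twist [ 0.007 -0.001 -0.001] F [-1.1  0.2 -1.1] t 6.62
```

Request:
arm_command(offset=[[-7,-5,5],[0,0,8],[0,0,4],[0,0,3],[0,0,2]], twist=[[0,0,0],[0,0,0],[0,0,0],[0,0,0],[0,0,0]], fingers=[0,0,0,0,0])

```text
t: 7.03
eef_pos: [0.5082, 0.0883, 0.0807]
orientation: [0.824, 0.567, 0.002, 0.002]
ft_force: [-0.8, 2.9, 3.7]
width: 0.002
```

Run:
```python
from h import *
go(507.5,87,79,69)
```

```text
pos [508.2  88.3  80.7] off [-1.5 -0.2  1.6] twist [ 0.006 -0.002  0.   ] F [-0.8  2.9  3.7] t 7.03
```

The force is 3.7 N at about 2.3 mm down. I'll press about 2.5 mm more, then draw back: straight up first, then forward of the station and clear.

Request:
arm_command(offset=[[0,0,2],[0,0,1],[0,0,0]], twist=[[0,0,0],[0,0,0],[0,0,0]], fingers=[0,0,0])

```text
t: 7.28
eef_pos: [0.5082, 0.0883, 0.0791]
orientation: [0.825, 0.566, 0.004, 0.002]
ft_force: [-1.6, 1.9, 3.1]
width: -0.003
```

Request:
arm_command(offset=[[0,0,-15],[0,0,-35],[0,0,-35],[0,0,-35],[0,0,-25],[-25,-25,0],[-28,-28,0],[-28,-28,0],[-28,-28,0],[-28,-28,0],[0,0,0],[0,0,0]], twist=[[0,0,0],[0,0,0],[0,0,0],[0,0,0],[0,0,0],[0,0,0],[0,0,0],[0,0,0],[0,0,0],[0,0,0],[0,0,0],[0,0,0]], fingers=[0,0,0,0,0,0,0,0,0,0,0,0])

```text
t: 8.28
eef_pos: [0.3297, 0.0029, 0.2305]
orientation: [0.824, 0.566, 0.009, 0.011]
ft_force: [1.0, -0.3, 0.6]
width: 0.003
```

Run:
```python
from h import *
p,d,P,K,T=cloud("side"); save("s4",p); go(507,87,200,69)
for n in("side","top"):
    p,d,P,K,T=cloud(n)
    q=P.reshape(-1,3); c=p.reshape(-1,3).min(-1)
    dd=q[:,:2]-C; X=(np.cos(ys)*dd[:,0]+np.sin(ys)*dd[:,1])*1000; Y=(-np.sin(ys)*dd[:,0]+np.cos(ys)*dd[:,1])*1000
    for nm,a,b in(("wide",-60,50),("narrow",-175,-115)):
        m=(X>-95)&(X<30)&(Y>a)&(Y<b)&(q[:,2]<.14)&(q[:,2]>.06); f=np.polyfit(X[m],q[m,2]*1000,1); print(n,nm,m.sum(),"angle",-np.arctan(f[0]).round(3))
    m=(X>-60)&(X<20)&(Y>80)&(Y<180)&(q[:,2]>.1)&(q[:,2]<.13); print("bracket",m.sum(),X[m].mean().round(1),Y[m].mean().round(1),[np.percentile(q[m&s,2]*1000,90).round(1) for s in(Y<122,Y>122)])
```

```text
pos [328.8   3.2 230.1] off [142.1 135.5  33.8] twist [ 0.026 -0.001 -0.   ] F [-1.5  0.3  0.5] t 8.33
side wide 1283 angle 0.313
side narrow 643 angle -0.001
bracket 169 -19.5 125.7 [np.float64(116.6), np.float64(116.8)]
top wide 1433 angle 0.337
top narrow 824 angle 0.004
bracket 75 -19.5 122.4 [np.float64(117.2), np.float64(116.8)]
```

View pics/s4.png

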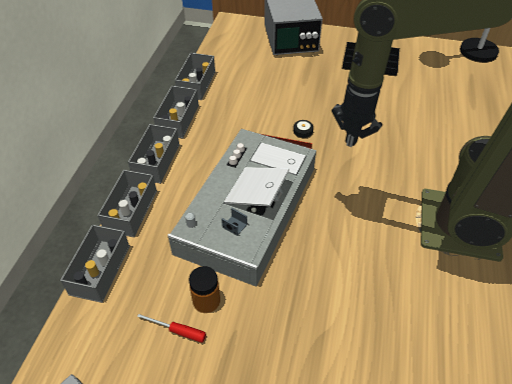

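The picture shows the wide lid ajar at (255,185) and the bracket upright on the bare deck at (235,221). The narrow lid is shut and the arm is clear. I'll let it settle, take one last check and hand in.

Request:
arm_command(offset=[[0,0,0],[0,0,0],[0,0,0],[0,0,0],[0,0,0],[0,0,0]], twist=[[0,0,0],[0,0,0],[0,0,0],[0,0,0],[0,0,0],[0,0,0]], fingers=[0,0,0,0,0,0])

```text
t: 8.93
eef_pos: [0.3374, 0.0046, 0.2306]
orientation: [0.823, 0.568, 0.009, 0.011]
ft_force: [-0.6, 1.2, 0.1]
width: -0.003
```

Run:
```python
from h import *
p,d,P,K,T=cloud("top"); q=P.reshape(-1,3); c=p.reshape(-1,3).min(-1)
dd=q[:,:2]-C; X=(np.cos(ys)*dd[:,0]+np.sin(ys)*dd[:,1])*1000; Y=(-np.sin(ys)*dd[:,0]+np.cos(ys)*dd[:,1])*1000
m=(X>-85)&(X<30)&(Y>-60)&(Y<50)&(q[:,2]<.15)&(q[:,2]>.082)&(c>150); f=np.polyfit(X[m],q[m,2]*1000,1); a=-np.arctan(f[0]); print("lid",m.sum(),a.round(3),"rms",np.std(q[m,2]*1000-np.polyval(f,X[m])).round(2))
P0=np.load("top0.npz")["P"]; 
for n,(u,v,w,h) in dict(canister=(135,160,28,30),sensor=(193,140,12,12),knobs=(270,155,32,15),rail=(325,165,16,68),wheel=(346,204,26,26),driver=(118,136,16,56)).items():
    D=P[v:v+h,u:u+w,2]-P0[v:v+h,u:u+w,2]; print(n,"changed px",int((abs(D)>.008).sum()),"of",D.size)
m=(X>-60)&(X<20)&(Y>80)&(Y<180)&(q[:,2]>.1)&(q[:,2]<.13); print("bracket",X[m].mean().round(1),Y[m].mean().round(1))
ok=.27<a<.46
print(ok); 
if ok: r.sign_off()
```

```text
lid 1320 0.366 rms 1.94
canister changed px 13 of 840
sensor changed px 2 of 144
knobs changed px 7 of 480
rail changed px 22 of 1088
wheel changed px 12 of 676
driver changed px 19 of 896
bracket -20.3 122.3
True
the job is handed in; nothing more can be done
```

I slid the bracket left off the wide lid with shut fingertips. I then pressed the ring until the catch let go, drew back, and the spring raised the lid by itself. I handed the job in at about 9 s; it reports no verdict.

Last checks:
- **Wide lid:** it measured 0.366 rad, within the 0.25 to 0.48 needed. Two rougher fits just before read 0.31 and 0.34; these included points inside the box, and the lid may still have been settling.
- **Bracket:** its centre is at about station (-20, 122) mm. Both wall tops are at about 117 mm against 116 expected, so it stands flat on the deck, clear of the lid.
- **Narrow lid:** it is shut, at about 0 rad.
- **Other parts:** depth changed only at scattered pixels around all six, so none shows any sign of having moved.
- **Robot:** the arm is clear of everything.

No check failed. The peak force I read while pressing was about 4 N.

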